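# Bed the brass case in the check nest, then hold it over the gauge

### The arm

A 6-joint arm with a two-finger parallel gripper is mounted at the origin on the work surface. World frame = base frame: x ahead of the robot, y to its left, z up, the work surface at z = 0. Lengths are in mm, angles in rad, forces in N, time in s.
With the tool pointing down it reaches from about 275 to 725 mm from the base axis. Payload 15.9 kg.
Tool frame: the origin (TCP) lies midway between the tips of the shut fingers; the grasp point (between the pads) lies 19 mm behind it; z points along the fingers, y is the line along which they close (so a half turn about z gives the same grasp; the last joint's range is limited). The gripper opens to 85 mm and grips with 20 to 120 N. Pads are 22 mm wide; open, the fingers measure 114 mm over their backs; the gripper's body (76 mm by 85 mm) begins 54 mm behind the grasp point. The pads swing forward as they close: fully open they stand 13 mm farther back than shut.
Start: joints at [-1.132, 0.213, -0.034, 1.323, 0, 1.571], TCP at [212.419, -452.619, 231.306] pointing down, gripper open.
Joint ranges: [-2.98, 2.98], [-0.74, 1.72], [-1.14, 1.35], [-2.1, 2.04], [-1.57, 1.44], [-3.14, 3.14]. Speed limits (rad/s): [1.89, 1.89, 2.39, 2.57, 3.14, 3.14].

### API

Orientations are given as a rotation vector (axis times angle).
In Python, from plant import robot, grab_frame, camera_params, trace gives the robot as it stands. Calls block until the motion is done:
- robot.goto(position, orientation): joint-space move of the TCP to a pose.
- robot.line_to(position, orientation=None, v=150, guard=None): straight line of the TCP; orientation=None keeps the orientation; v is the mean speed in mm/s. With guard (N) it stops when the force on the tool has changed by that much, and returns True; else False.
- robot.set_joints(angles): joint-space move.
- robot.gripper_open() and robot.close(f_grip=None): open the fingers fully, or close them until they stop; f_grip is the grip in N (None keeps the last).
- robot.hold(seconds).
- robot.inverse_kinematics(position, orientation): joint angles nearest the present ones, or None.
- robot.get_obs(): the state.
- grab_frame(name): name is "scene" or "top" or "wrist"; returns (picture, depth): 420x560x3 uint8, red, green, blue; 420x560 float32, mm along the optical axis (not along the pixel's ray), 0 where there is no reading.
- camera_params(name): a dict with "fovy" (degrees; the focal length in pixels is half the picture's height over the tangent of half this angle, whatever the lens; pixels are square), "cx", "cy" (the principal point, pixels), "rvec" (rotation vector, rad) and "tvec" (3), from world to camera coordinates, as OpenCV has them. Camera axes: x right, y down, z forward; pixel columns grow to the right and rows downward; lengths in mm; the calibration is good to about 2 mm. The wrist camera is an equidistant fisheye: a pixel r from the principal point sees the ray r / f radians off the axis. A picture is of the moment at which its call begins: read the wrist's pose just before it. camera_params takes no time and is no camera call; for the wrist camera it gives the pose at the moment of the call.
A pose or a line that the arm cannot do raises robot.MotionError and nothing moves.
- robot.close_job(): hands the job in; it is judged then, once.
Trained networks look in the newest picture that a camera, given by its name, has taken for a name from the list of things; names that differ only in an ending like _2 or _b are one class to them, and where a whole thing is asked for, a point or a joint stands for the part that bears it (a point fixed in the world has none). Each returns a list of dicts, best first, with "p" (0 to 1); they miss things now and then, are a little off and sometimes report something else, mostly with a low value. They report only what shows in the picture. A call takes as long as a camera call.
- trace(camera, label): "region" (420x560 bool, what is visible of it) and "uv" ([column, row] in pixels, amid what is visible of it).
The state is a dict: "time_s": time; "q": joint angles; "qd": joint speeds; "joint_torque": joint torques, N m; "position": TCP position; "eef_rot": TCP orientation; "force": force on the tool from outside, world axes, zero at the start; "ft_torque": the same for the moment, N m; "width": finger opening in mm; "grip_force": force on a finger pad.
Only numpy, scipy, OpenCV 4.12 (cv2) and the standard library are available. Lean on these libraries where they do the work, as an engineer would, in place of code of your own. Each camera call takes 0.05 s, during which the arm holds its last target. There are 200 camera calls.

### The job

Swing the toggle clamp over centre and down until its foot rests on the brass case in the check nest, then swing it fully back, leaving the case in the nest. Then lift the case out, carry it over the aluminium fence without hitting it, and finish still holding it in the gripper, motionless and level, about 10 mm above the round gauge head, centred, its side spout pointing along the head's tongue. The case must never touch the gauge and is not put down; leave everything else on the bench where it is.

Things in the scene. Friction and masses are not known exactly. Their poses are not given: they have to be found in the camera images.
- nest: fixed check nest: aluminium plate 100 x 200 x 12 mm and a steel pedestal, 42 mm diameter, that carries the case at 40 mm above the bench around a boss 34 mm wide, 7 mm high. Origin on the bench under the pedestal's axis; +y runs to the clamp's post (two cheeks up to 112 mm high, 88 to 125 mm from that axis), z up. Yaw within 0.25 rad
- clamp (a joint): angle of the toggle clamp's arm (rad): 0 = level, its rubber foot on top of the case; 1.57 = upright; 2.0 = fully back on its stop, leaning away from the case. Starts at 1.8 to 2.0. It swings with light friction and falls by its own weight (0.3 kg) to whichever side of upright it is on, and stays there unheld
- clamp_hinge (a point): point on the clamp's hinge axis, in the middle of the arm (14 mm wide, 12 mm thick), 98 mm above the bench, 105 mm along the nest's +y from the pedestal's axis. The hinge axis runs along the nest's x
- clamp_handle (a point): where to grip the clamp's handle: a round rubber grip, 14 mm diameter, sticking out 63 mm sideways from the arm's free end along the nest's -x. Point on its axis, 44 mm from the arm's middle, 130 mm from the hinge axis; at arm angle q it is 130 mm x cos(q) from the hinge along nest -y and 130 mm x sin(q) above it. It may turn between the fingers
- case: the brass case: a loose open ring, 50 mm outer and 40 mm inner diameter, 28 mm high, 0.12 to 0.2 kg, with one round side spout of 8 mm diameter 10 mm above its underside. Origin at the centre of its underside, x towards the spout, z up. It starts on the nest's pedestal, spout along the nest's +x within 0.5 rad
- case_spout (a point): tip of the case's spout, 43 mm from the case's axis and 10 mm above its underside
- gauge: fixed non-contact gauge: a grey foot 100 x 90 x 30 mm carrying a round aluminium head of 48 mm diameter, its flat top 60 mm above the bench. A straight tongue 12 mm wide sticks out of the head along the gauge's +x, flush with the top, to 53 mm from the head's axis. Origin on the bench under the head's axis, z up; yaw within 0.5 rad
- gauge_top (a point): centre of the flat top of the gauge head, 60 mm above the bench
- gauge_tongue (a point): point on the top of the tongue, 43 mm from the head's axis: the spout's tip belongs straight above it
- fence: fixed aluminium fence standing between the nest and the gauge, 260 mm long (its x), 30 mm thick (its y), 100 mm high. Origin at the centre of its underside
- driver: bystander: a screwdriver lying on the bench near the robot
- spanner: bystander: a spanner lying on the bench beside the gauge, on the far right; origin at its middle
- plug: bystander: a steel plug standing on the bench beyond the nest, 30 mm diameter, 50 mm high; origin at the centre of its underside
- polish: bystander: a white plastic bottle standing beyond the fence and the gauge, 48 mm diameter, 110 mm high; origin at the centre of its underside
- block: bystander: a steel block 50 x 35 x 25 mm on the bench beside the gauge; origin at the centre of its underside
- plain: bystander: a plain brass ring like the case but without a spout, standing on the bench beyond the nest; origin at the centre of its underside

How it is judged:
By the outcome, as a careful person would: the job done as asked, in the order asked, and still so for the second after the job is handed in, while the arm keeps its last pose, push and grip.
It also fails if it takes over 64 s, if anything falls off the work surface, if the arm or the gripper's body presses on something with over 40 N, if the wrist force passes 120 N, or if a joint passes its speed limit or range.

## Working session

There is one attempt and no reset: what is moved stays moved. The work goes in short steps, each a Python script; the robot and the scene stay as the last script left them, time stands still between calls to the robot, and variables do not carry over. Pictures are saved under pics/ and viewed, at most 10 in all, crops included, and the job is handed in when it is done.

```bash
ls; mkdir -p pics
cat > h.py <<'E'
import numpy as np, cv2
from scipy.spatial.transform import Rotation as R
from plant import robot, grab_frame, camera_params, trace
def cam(name):
    c=camera_params(name); f=210/np.tan(np.radians(c['fovy'])/2)
    Rm=cv2.Rodrigues(np.array(c['rvec'],float))[0]; return f,c['cx'],c['cy'],Rm,np.array(c['tvec'],float).ravel()
def cloud(name,depth,mask,c=None):
    f,cx,cy,Rm,t=c or cam(name)
    v,u=np.nonzero(mask&(depth>0)); z=depth[v,u].astype(float)
    x,y=(u-cx)/f,(v-cy)/f
    if name=='wrist':
        r=np.hypot(x,y); k=np.where(r>1e-9,np.tan(r)/np.maximum(r,1e-9),1); x,y=x*k,y*k
    P=np.c_[x*z,y*z,z]; return (P-t)@Rm
def project(name,P):
    f,cx,cy,Rm,t=cam(name); p=np.atleast_2d(P)@Rm.T+t; return p[:,:2]/p[:,2:]*f+[cx,cy]
def save(n,im): cv2.imwrite('pics/'+n+'.png',im[:,:,::-1])
E
python3 - <<'E'
from h import *
np.set_printoptions(precision=1,suppress=True)
for n in('top','scene'):
    im,d=grab_frame(n); save(n,im); np.savez(n,im=im,d=d)
    for l in ['nest','clamp','clamp_handle','case','case_spout','gauge','gauge_top','fence','plain']:
        for t in trace(n,l)[:2]:
            P=cloud(n,d,t['region'])
            print(n,l,round(t['p'],2),np.array(t['uv']),len(P), np.median(P,0) if len(P) else '', (P.min(0),P.max(0)) if len(P) else '')
print(robot.get_obs())
E
```

```text
pics
top nest 0.68 [152.6 238.3] 4982 [468.9 249.6  12.5] (array([394.5, 114. ,  -5.3]), array([533.6, 426.8, 226.5]))
top clamp 0.72 [ 93.3 233.5] 1049 [465.9 290.5 214.3] (array([400.5, 258.8,  -1.9]), array([492.4, 389.6, 226.5]))
top clamp_handle 0.94 [ 94.1 236.6] 1094 [465.7 291.6 214.1] (array([398.9, 258.8,  -5.3]), array([496.1, 426.1, 226.5]))
top case 0.57 [186.7 226.7] 293 [481.5 164.2  65. ] (array([456.1, 138.2,   9.4]), array([520.9, 185.8,  72.7]))
top case_spout 0.65 [181.5 228.3] 338 [483.5 166.9  62.5] (array([456.1, 138.2,   6.6]), array([527.7, 196.1,  72.7]))
top gauge 0.88 [367.  202.7] 2054 [ 538.1 -229.    28.7] (array([ 481.3, -289.4,   -5.3]), array([ 606.9, -154.7,   63.8]))
top gauge 0.29 [ 94.8 233.6] 1076 [466.  290.6 213.6] (array([394.5, 258.8,  -5. ]), array([496.1, 407.8, 226.5]))
top gauge_top 0.78 [365.8 203. ] 1987 [ 538.3 -229.8   28.8] (array([ 482.1, -297.3,   -3.6]), array([ 601.7, -153.9,   63.8]))
top gauge_top 0.59 [ 94.7 236.9] 977 [464.8 291.5 215.3] (array([400.5, 261.6,  -3.1]), array([493.1, 421.3, 226.5]))
top fence 0.68 [269.2 210.1
[... 1802 characters left out ...]
36.1  -3.7  64.9] (array([ 278.2, -138.4,   -4.8]), array([648.4,   3.2, 100.9]))
scene fence 0.61 [222.7 197.2] 1310 [ 555.4 -214.4   27.7] (array([ 476.5, -331.9,   -3.8]), array([ 604.9, -153.7,   60.8]))
scene plain 0.6 [260.8 320.9] 636 [690.2 153.1  16.2] (array([651.3, 111.6,  -3.5]), array([713.4, 178.9,  29.1]))
{'time_s': 1.0, 'q': array([-1.1,  0.2, -0. ,  1.3, -0. ,  1.6]), 'qd': array([-0., -0.,  0., -0., -0.,  0.]), 'joint_torque': array([ -0. , -68.6,  48.7,   0. ,  -0. ,  -0. ]), 'position': array([ 212.4, -452.6,  231.3]), 'eef_rot': array([-3.1, -0.7,  0. ]), 'force': array([0. , 1.9, 0.1]), 'ft_torque': array([0. , 0.1, 0. ]), 'grip_force': 0.0, 'width': 85.47932668165426}
```

View pics/top.png

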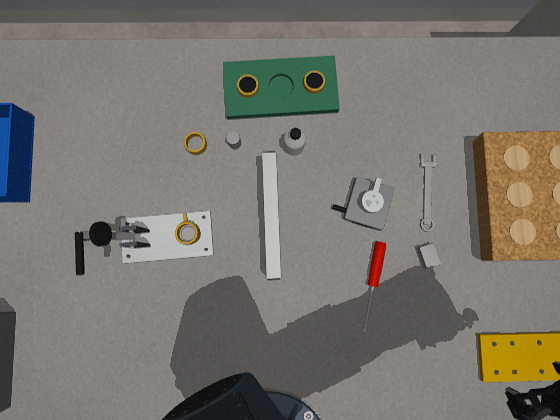

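View pics/scene.png

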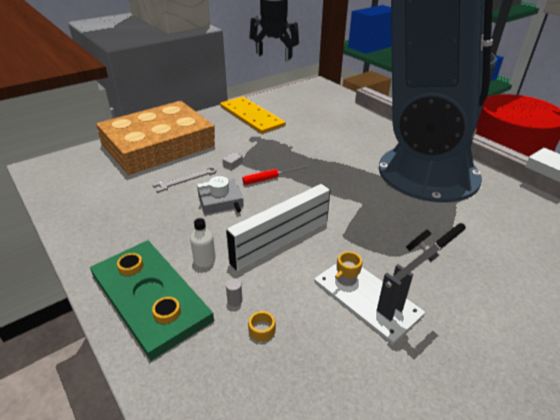

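```bash
cat > m.py <<'E'
from h import *
np.set_printoptions(precision=2,suppress=True)
full=np.ones((420,560),bool)
def box(P,lo,hi): return P[((P>lo)&(P<hi)).all(1)]
for n in('top','scene'):
    z=np.load(n+'.npz'); P=cloud(n,z['d'],full)
    def rect(Q): 
        r=cv2.minAreaRect(Q[:,:2].astype(np.float32)); return np.array(r[0]),np.array(r[1]),r[2]
    Q=box(P,[380,100,9],[580,360,16]); print(n,'plate',len(Q),rect(Q),np.median(Q[:,2]))
    Q=box(P,[350,-60,95],[680,40,106]); print(n,'fence',len(Q),rect(Q),np.median(Q[:,2]))
    Q=box(P,[440,120,62],[540,200,76]); print(n,'case rim',len(Q),rect(Q),np.median(Q[:,2]),Q.mean(0))
    Q=box(P,[440,-320,24],[640,-120,34]); print(n,'gfoot',len(Q),rect(Q),np.median(Q[:,2]))
    Q=box(P,[440,-320,54],[640,-120,68]); print(n,'ghead',len(Q),rect(Q),np.median(Q[:,2]),Q.mean(0),cv2.minEnclosingCircle(Q[:,:2].astype(np.float32)))
    Q=box(P,[380,220,90],[540,300,118]); print(n,'cheeks',len(Q),rect(Q) if len(Q) else 0)
    Q=box(P,[380,200,118],[540,380,240]); print(n,'arm',len(Q),Q.min(0),Q.max(0))
    for lo in range(120,230,15):
        S=Q[(Q[:,2]>=lo)&(Q[:,2]<lo+15)]
        if len(S): print(lo,len(S),S.min(0),S.max(0))
E
python3 m.py
```

```text
top plate 2752 (array([476.08, 216.76]), array([ 99.97, 200.11]), 4.201061248779297) 11.535217690227348
top fence 1840 (array([531.47, -18.09]), array([ 55.6, 300.1]), 85.02346801757812) 98.80167000618106
top case rim 173 (array([479.34, 162.54]), array([46.81, 46.39]), 89.6619644165039) 66.6365680139803 [478.79 162.22  66.78]
top gfoot 1317 (array([ 521.62, -228.45]), array([111.4 , 142.92]), 72.11560821533203) 28.212769184816505
top ghead 455 (array([ 552.65, -243.3 ]), array([46.49, 72.98]), 51.05921173095703) 58.432160970419595 [ 548.56 -236.79   58.48] ((556.1434326171875, -239.93948364257812), 38.143131256103516)
top cheeks 283 (array([471.76, 269.76]), array([47.04, 34.19]), 3.653043508529663)
top arm 1010 [398.9  269.26 118.36] [492.42 325.37 226.46]
120 42 [464.95 269.26 120.  ] [478.78 280.21 134.2 ]
135 50 [464.27 275.81 135.  ] [478.47 285.19 149.88]
150 13 [464.03 282.31 150.2 ] [477.28 286.15 154.97]
180 66 [454.66 274.44 184.94] [487.34 320.06 194.8 ]
195 211 [448.92 276.11 195.11] [492.42 317.31 209.99]
210 608 [398.9  282.97 210.01] [491.34 325.37 224.97]
225 15 [407
[... 497 characters left out ...]
d 223 (array([ 556.02, -242.37]), array([48.22, 72.8 ]), 50.2120475769043) 57.69541129033668 [ 552.03 -236.19   57.63] ((557.9912719726562, -240.07289123535156), 38.52827072143555)
scene cheeks 399 (array([475.58, 269.18]), array([46.46, 34.55]), 3.0927436351776123)
scene arm 991 [401.22 270.91 118.08] [494.53 326.88 224.58]
120 47 [476.86 273.06 120.17] [480.7  288.48 134.88]
135 49 [476.35 279.23 135.4 ] [479.78 295.86 149.97]
150 48 [476.23 285.92 150.89] [480.29 302.8  164.34]
165 57 [474.67 292.41 165.29] [480.2  308.66 179.99]
180 115 [451.81 279.69 180.02] [493.39 324.48 194.97]
195 185 [457.71 280.37 195.02] [494.53 323.84 209.91]
210 485 [401.22 287.47 210.28] [493.05 326.88 224.58]
```

The top view shows the nest at left (case about (187,232), arm leaning back with its handle at (80,253)), the fence at (270,215), and the gauge head at (373,202) with its tongue pointing up to (378,180). The scene view agrees: case (348,265), clamp (425,247), gauge (217,186).

```bash
cat > m2.py <<'E'
from h import *
from scipy.optimize import least_squares
np.set_printoptions(precision=3,suppress=True)
full=np.ones((420,560),bool)
def box(P,lo,hi): return P[((P>lo)&(P<hi)).all(1)]
for n in('top','scene'):
    z=np.load(n+'.npz'); P=cloud(n,z['d'],full)
    Q=box(P,[395,240,150],[452,360,240]); print(n,'handle',len(Q),np.percentile(Q,[1,50,99],axis=0).tolist())
    Q=box(P,[440,-320,54],[640,-120,63])[:,:2]
    # tongue/head fit: signed distance of edge shape to point set via rasterised area (template match)
    def sd(p,c,yaw):
        d=p-c; e=np.array([np.cos(yaw),np.sin(yaw)]); a=d@e; b=d@[-e[1],e[0]]
        s1=np.hypot(a,b)-24; s2=np.maximum(np.abs(b)-6,np.maximum(a-53,-a)); return np.minimum(s1,s2)
    Q=Q[np.hypot(*(Q-np.median(Q,0)).T)<60]
    G=np.stack(np.meshgrid(np.arange(480,640,1.),np.arange(-310,-150,1.)),-1).reshape(-1,2)
    from scipy.spatial import cKDTree
    occ=cKDTree(Q).query(G)[0]<1.8
    best=None
    def cost(x): 
        s=1/(1+np.exp(np.clip(sd(G,x[:2],x[2]*.02)/1.0,-30,30))); return np.sum((s-occ)**2)
    from scipy.optimize import minimize
    r=min((minimize(cost,[Q[:,0].mean()-4,Q[:,1].mean(),y/.02],method='Nelder-Mead') for y in(-.4,-.2,0,.2,.4)),key=lambda r:r.fun)
    print(n,'gauge',r.x[:2],r.x[2]*.02,r.fun,occ.sum(), 'exp',np.pi*576+29*12)
    # case: spout points z 44..56, outside r 27
    Q=box(P,[430,110,62],[540,215,75])[:,:2]
    f=least_squares(lambda c:np.maximum(np.abs(np.hypot(*(Q-c).T)-22.5)-2.5,0),[481,163],loss='soft_l1')
    print(n,'case c',f.x,f.cost)
    S=box(P,[430,110,43],[540,215,58]); rr=np.hypot(*(S[:,:2]-f.x).T); S=S[(rr>28)&(rr<46)]; print(n,'spout',len(S),S.mean(0),np.arctan2(*(S[:,:2]-f.x).mean(0)[::-1]))
    Q=box(P,[380,-50,80],[660,20,103]); Q=Q[Q[:,2]>93]; print('fence x/y pct',np.percentile(Q,[2,50,98],axis=0).tolist())
    Q=Q[abs(Q[:,0]-520)<100];print(np.polyfit(Q[:,0]-511,Q[:,1],1))
E
python3 m2.py
```

```text
top handle 277 [[400.0917675663729, 282.41154564386613, 203.5833521746244], [428.0930621854934, 314.8692844780688, 220.7216560653332], [450.76009850921304, 324.36369393890993, 225.23530639191907]]
top gauge [ 542.49  -234.917] -0.3177449911055379 136.53580250939285 2316 exp 2157.557368467721
top case c [480.042 162.681] 4.91678509017188
top spout 27 [514.708 168.532  51.808] 0.16719334501462976
fence x/y pct [[385.6950136777649, -31.92829630094956, 95.3512697655489], [509.27277963399894, -16.68226453155663, 98.75683070557018], [638.8187333085018, -1.3097894901320748, 102.08049023767168]]
[  0.023 -16.683]
scene handle 202 [[401.6190730764594, 310.3502633125795, 212.04071023666611], [427.7120770086949, 318.935792417252, 220.22686104110772], [451.72220845581097, 324.65695788102505, 222.72077547519703]]
scene gauge [ 544.908 -234.509] -0.3360812475994226 672.0259079777924 1694 exp 2157.557368467721
scene case c [481.627 162.587] 11.624773646044572
scene spout 31 [517.21  169.189  50.381] 0.18344212572935314
fence x/y pct [[391.3478523433645, -31.819841559314224, 93.82409475323767], [529.0697529682863, -14.531331800863937, 97.76361266649042], [642.6534748122494, -0.3166769911170797, 99.97319133395854]]
[  0.022 -15.207]
```

```bash
cat >> h.py <<'E'
NO=np.array([480.8,162.8]); NY=0.0733
def nest(x,y,z): c,s=np.cos(NY),np.sin(NY); return np.array([NO[0]+c*x-s*y,NO[1]+s*x+c*y,z])
def down(yaw,flip=False):
    "tool down, closing line (tool y) along heading yaw"
    yaw+=np.pi*flip; y=np.array([np.cos(yaw),np.sin(yaw),0]); z=np.array([0,0,-1.]); x=np.cross(y,z)
    return R.from_matrix(np.c_[x,y,z]).as_rotvec()
HX=-47
def handle(q,dz=0): return nest(HX,105-130*np.cos(q),98+130*np.sin(q)-18+dz)
E
cat > s1.py <<'E'
from h import *
np.set_printoptions(precision=2,suppress=True)
q0=robot.get_obs()['q']
best=min((abs(np.array(j)-q0).max(),f) for f in(0,1) if (j:=robot.inverse_kinematics(handle(1.98,90),down(NY+np.pi/2,f))) is not None)
print(best); O=down(NY+np.pi/2,best[1])
robot.goto(handle(1.98,90),O)
robot.line_to(handle(1.98),v=120)
o=robot.get_obs(); print(o['time_s'],o['force'],o['q'])
robot.close(20)
o=robot.get_obs(); print(o['time_s'],o['force'],o['width'],o['grip_force'],o['position'])
E
python3 s1.py
```

```text
(np.float64(1.773714228956239), 0)
4.7083 [ 0.47 -0.22 -0.11] [ 0.64  0.28 -0.03  1.26  0.    0.57]
5.3583 [-0.1   2.11  1.78] 13.071346559463958 20.920932590961456 [422.48 315.78 199.4 ]
```

```bash
cat > s2.py <<'E'
from h import *
np.set_printoptions(precision=2,suppress=True)
for q in np.arange(1.8,0.1,-.2):
    robot.line_to(handle(q),v=90)
    o=robot.get_obs(); print(round(q,2),o['time_s'],o['force'],o['width'],o['position']-handle(q))
    if np.linalg.norm(o['force'])>35: break
else:
    print(robot.line_to(handle(.08),v=40,guard=15))
    print(robot.line_to(handle(-.04),v=20,guard=8))
    o=robot.get_obs(); print(o['time_s'],o['force'],o['width'],o['position'],handle(0))
im,d=grab_frame('scene'); save('down',im[150:400,250:530]); np.savez('down',im=im,d=d)
E
python3 s2.py
```

```text
1.8 5.7667 [-3.65  3.18  9.28] 13.32355116473635 [0.05 0.18 0.54]
1.6 6.2083 [-3.29  0.15  9.43] 12.82561333736833 [0.1  0.21 0.29]
1.4 6.65 [-2.18 -1.39  6.44] 13.351206719328903 [ 0.01  0.27 -0.03]
1.2 7.0917 [-0.44 -1.04  2.44] 13.223117023271419 [-0.01  0.34 -0.05]
1.0 7.5333 [ 0.06  0.98 -1.42] 13.270470857292255 [-0.07  0.31 -0.08]
0.8 7.975 [-0.89  0.81 -3.67] 12.50910575066268 [-0.13  0.2  -0.02]
0.6 8.4167 [-2.17 -1.36 -0.29] 12.748213249372109 [-0.14  0.16  0.22]
0.4 8.8583 [-2.73 -4.52  0.65] 13.268002146226241 [-0.16  0.04  0.35]
0.2 9.3 [ -2.53 -11.49   0.27] 13.171221080641939 [-0.12 -0.63  0.27]
False
False
10.775 [ -0.58 -23.61  -1.07] 13.400919862016082 [435.7  132.6   75.03] [435.76 134.43  80.  ]
```

View pics/down.png

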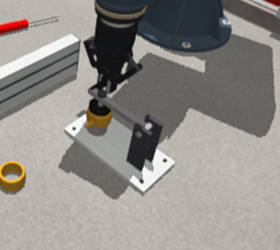

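The crop shows the arm lying level with its foot on the case (about (98,112)), and the gripper on the handle. I'll release it so the foot rests on the case, then regrip.

```bash
cat > s3.py <<'E'
from h import *
np.set_printoptions(precision=2,suppress=True)
robot.line_to(handle(0,1),v=30)
robot.gripper_open(); robot.hold(.4)
o=robot.get_obs(); print('open',o['time_s'],o['force'])
im,d=grab_frame('top'); im,d2=grab_frame('scene'); full=np.ones((420,560),bool)
for n,dd in(('top',d),('scene',d2)):
    P=cloud(n,dd,full); L=(P-[NO[0],NO[1],0])@np.array([[np.cos(NY),-np.sin(NY),0],[np.sin(NY),np.cos(NY),0],[0,0,1]])
    A=L[(abs(L[:,0])<9)&(L[:,1]>20)&(L[:,1]<85)&(L[:,2]>85)&(L[:,2]<125)]
    print(n,len(A),np.polyfit(A[:,1],A[:,2],1) if len(A)>5 else '',np.median(A,0) if len(A) else '')
    A=L[(L[:,0]<-30)&(L[:,0]>-65)&(L[:,1]>-45)&(L[:,1]<0)&(L[:,2]>85)&(L[:,2]<110)]; print(len(A),A.mean(0) if len(A) else '',A.min(0),A.max(0))
robot.close(20); o=robot.get_obs(); print('close',o['time_s'],o['force'],o['width'],o['position'],handle(0))
E
python3 s3.py
```

```text
open 12.275 [ 0.43 -0.37 -1.75]
top 0  Traceback (most recent call last):
  File "s3.py", line 11, in <module>
    A=L[(L[:,0]<-30)&(L[:,0]>-65)&(L[:,1]>-45)&(L[:,1]<0)&(L[:,2]>85)&(L[:,2]<110)]; print(len(A),A.mean(0) if len(A) else '',A.min(0),A.max(0))
                                                                                                                              ~~~~~^^^
    return umr_minimum(a, axis, None, out, keepdims, initial, where)
ValueError: zero-size array to reduction operation minimum which has no identity
```

```bash
cat > s3b.py <<'E'
from h import *
np.set_printoptions(precision=2,suppress=True)
im,d2=grab_frame('scene'); P=cloud('scene',d2,np.ones((420,560),bool))
L=(P-[NO[0],NO[1],0])@np.array([[np.cos(NY),-np.sin(NY),0],[np.sin(NY),np.cos(NY),0],[0,0,1]])
A=L[(abs(L[:,0])<9)&(L[:,1]>20)&(L[:,1]<85)&(L[:,2]>85)&(L[:,2]<125)]
print(len(A),np.polyfit(A[:,1],A[:,2],1),np.median(A,0))
robot.close(20); o=robot.get_obs(); print('close',o['time_s'],o['force'],o['width'],o['position'],handle(0))
E
python3 s3b.py
```

```text
316 [ 0.01 99.61] [  4.87  53.91 101.59]
close 13.0917 [  0.5  -17.22   5.04] 12.793831854859773 [435.88 132.56  81.04] [435.76 134.43  80.  ]
```

```bash
cat > s4.py <<'E'
from h import *
np.set_printoptions(precision=2,suppress=True)
for q in list(np.arange(.2,1.9,.2))+[1.9,1.97]:
    p=handle(q,1.5 if q<.5 else 0)+[0,-3*max(np.cos(q),0),0]; g=robot.line_to(p,v=90,guard=30)
    o=robot.get_obs(); print(round(q,2),o['time_s'],o['force'],o['width'])
    if g: break
else:
    print(robot.line_to(handle(2.0),v=40,guard=10)); o=robot.get_obs(); print(o['force'],o['position'],handle(2.))
    robot.gripper_open(); robot.line_to(handle(2.0,70),v=150)
    # wrist look from above the case
    NY_=NY+.1
    robot.goto(nest(0,-60,260),down(NY+np.pi/2))
    im,d=grab_frame('wrist'); c=cam('wrist'); save('w1',im); np.savez('w1',im=im,d=d)
    o=robot.get_obs(); print(o['time_s'],o['position'])
    for l in('case','case_spout','clamp'):
        for t in trace('wrist',l)[:2]:
            P=cloud('wrist',d,t['region'],c); print(l,t['p'],t['uv'],len(P),np.median(P,0) if len(P) else '')
    im,d=grab_frame('top');np.savez('top',im=im,d=d); im,d=grab_frame('scene');np.savez('scene',im=im,d=d)
E
python3 s4.py && python3 m2.py
```

```text
0.2 13.4083 [-0.04  3.19 -3.63] 13.093792188528893
top handle 277 [[400.0917675663729, 282.41154564386613, 203.5833521746244], [428.0930621854934, 314.8692844780688, 220.7216560653332], [450.76009850921304, 324.36369393890993, 225.23530639191907]]
top gauge [ 542.49  -234.917] -0.3177449911055379 136.53580250939285 2316 exp 2157.557368467721
top case c [480.042 162.681] 4.91678509017188
top spout 27 [514.708 168.532  51.808] 0.16719334501462976
fence x/y pct [[385.6950136777649, -31.92829630094956, 95.3512697655489], [509.27277963399894, -16.68226453155663, 98.75683070557018], [638.8187333085018, -1.3097894901320748, 102.08049023767168]]
[  0.023 -16.683]
scene handle 202 [[401.6190730764594, 310.3502633125795, 212.04071023666611], [427.7120770086949, 318.935792417252, 220.22686104110772], [451.72220845581097, 324.65695788102505, 222.72077547519703]]
scene gauge [ 544.908 -234.509] -0.3360812475994226 672.0259079777924 1694 exp 2157.557368467721
scene case c [481.627 162.587] 11.624773646044572
scene spout 31 [517.21  169.189  50.381] 0.18344212572935314
fence x/y pct [[391.3478523433645, -31.819841559314224, 93.82409475323767], [529.0697529682863, -14.531331800863937, 97.76361266649042], [642.6534748122494, -0.3166769911170797, 99.97319133395854]]
[  0.022 -15.207]
```

```bash
sed -i 's/,guard=30)/,guard=45)/; s/np.arange(.2,1.9/np.arange(.2,1.9/' s4.py; python3 s4.py && python3 m2.py
```

```text
0.2 13.6583 [ 2.12  8.94 -5.75] 13.09352094670239
0.4 14.1 [ 2.85  2.75 -3.05] 13.056974570073859
0.6 14.525 [  1.78 -14.1    6.99] 13.271427871955993
0.8 14.9667 [ -3.83 -32.31  26.57] 13.134048873635674
1.0 15.4083 [ -4.79 -25.42  34.32] 12.831135230891624
1.2 15.85 [ -2.1  -10.46  23.25] 13.239795719071022
1.4 16.2917 [ 0.72 -3.03 12.4 ] 12.753245888198165
1.6 16.7333 [4.29 0.14 4.14] 13.293035187588075
1.8 17.175 [5.48 0.65 1.64] 13.30100529620742
1.9 17.4667 [5.01 1.22 1.64] 13.12353976729787
1.97 17.7167 [5.06 1.83 1.04] 13.442881470933095
False
[  5.29 -17.07  11.32] [422.64 316.29 198.09] [422.27 318.03 198.21]
20.225 [484.99 104.12 259.76]
case 0.91 [338.9, 194.3] 1106 [482.46 165.1   67.26]
case_spout 0.62 [334.0, 191.4] 1181 [482.78 164.82  66.43]
case_spout 0.47 [512.7, 214.0] 4585 [467.58 286.58 209.4 ]
clamp 0.8 [513.5, 213.6] 4589 [467.63 286.58 209.28]
clamp 0.33 [341.2, 191.2] 1129 [481.74 165.11  67.04]Traceback (most recent call last):
  File "m2.py", line 8, in <module>
    Q=box(P,[395,240,150],[452,360,240]); print(n,'handle',len(Q),np.percentile(Q,[1,50,99],axis=0).tolist())
                                                                  ~~~~~~~~~~~~~^^^^^^^^^^^^^^^^^^^^
    return _quantile_unchecked(
        a, q, axis, out, overwrite_input, method, keepdims, weights)
    return _ureduce(a,
                    func=_quantile_ureduce_func,
    ...<5 lines>...
                    overwrite_input=overwrite_input,
                    method=method)
    r = func(a, **kwargs)
    result = _quantile(arr,
                       quantiles=q,
    ...<2 lines>...
                       out=out,
                       weights=wgt)
    slices_having_nans = np.isnan(arr[-1, ...])
                                  ~~~^^^^^^^^^
IndexError: index -1 is out of bounds for axis 0 with size 0
```

```bash
cat > fit.py <<'E'
from h import *
from scipy.optimize import least_squares
def fitcase(P,c0,zt):
    "case centre and spout heading from a cloud; rim top at zt"
    Q=P[(np.hypot(*(P[:,:2]-c0).T)<34)&(abs(P[:,2]-zt)<6)][:,:2]
    f=least_squares(lambda c:np.maximum(np.abs(np.hypot(*(Q-c).T)-22.5)-2.3,0),c0,loss='soft_l1')
    S=P[abs(P[:,2]-(zt-15))<8]; rr=np.hypot(*(S[:,:2]-f.x).T); S=S[(rr>29)&(rr<46)]
    m=(S[:,:2]-f.x).mean(0); return f.x,len(Q),np.arctan2(m[1],m[0]),len(S),rr[(rr<46)].max()
E
python3 - <<'E'
from fit import *
np.set_printoptions(precision=3,suppress=True)
full=np.ones((420,560),bool)
for n in('w1','top','scene'):
    z=np.load(n+'.npz'); P=cloud('wrist' if n=='w1' else n,z['d'],full)
    print(n,fitcase(P,np.array([481.5,163.]),67 if n!='scene' else 66))
    Q=P[(abs(P[:,2]-12)<4)&(abs(P[:,0]-477)<70)&(abs(P[:,1]-216)<120)]; print(cv2.minAreaRect(Q[:,:2].astype(np.float32)))
E
```

```text
w1 (array([480.255, 161.742]), 696, np.float64(0.16597670801895892), 80, np.float64(42.83582199272547))
((476.5960388183594, 216.75674438476562), (99.61256408691406, 199.92941284179688), 4.197256088256836)fit.py:8: RuntimeWarning: Mean of empty slice.
  m=(S[:,:2]-f.x).mean(0); return f.x,len(Q),np.arctan2(m[1],m[0]),len(S),rr[(rr<46)].max()
  ret = um.true_divide(
Traceback (most recent call last):
  File "fit.py", line 8, in fitcase
    m=(S[:,:2]-f.x).mean(0); return f.x,len(Q),np.arctan2(m[1],m[0]),len(S),rr[(rr<46)].max()
                                                                            ~~~~~~~~~~~~~~~^^
ValueError: zero-size array to reduction operation maximum which has no identity
```

View pics/w1.png

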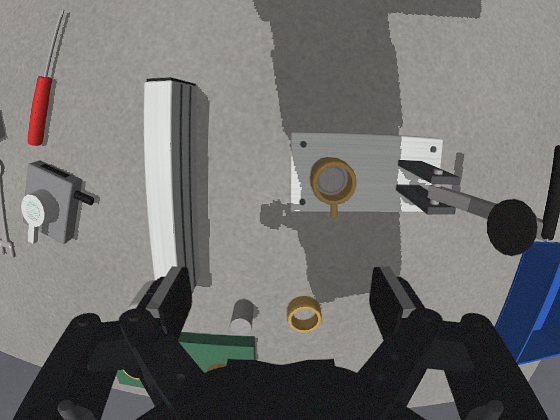

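Wrist view: the case is on the pedestal at (333,182) with its spout at (334,210). The clamp is fully back with its foot at (512,227), and the gauge is at (40,205). Next I grasp across the spout.

```bash
cat > s5.py <<'E'
from h import *
np.set_printoptions(precision=2,suppress=True)
c=np.array([480.5,162.1]); O=down(.17+np.pi/2)
robot.goto([*c,150],O); robot.line_to([*c,40],v=90,guard=15)
o=robot.get_obs(); print(o['time_s'],o['force'],o['position'])
robot.close(40); o=robot.get_obs(); print(o['time_s'],o['force'],o['width'],o['grip_force'],o['position'])
robot.line_to([*o['position'][:2],65],v=40)
robot.line_to([*o['position'][:2],205],v=120)
o=robot.get_obs(); print(o['time_s'],o['force'],o['width'],o['grip_force'],o['position'])
im,d=grab_frame('scene'); save('lift',im); np.savez('lift',im=im,d=d)
E
python3 s5.py
```

```text
22.4167 [-0.21  0.33  0.13] [480.86 162.22  40.49]
22.8583 [-2.76 -0.47  9.17] 47.68184838897352 39.77157264947891 [480.75 162.19  40.57]
24.95 [-0.75  0.62 -1.53] 47.55219413184294 41.325695514678955 [480.4  162.08 204.34]
```

View pics/lift.png

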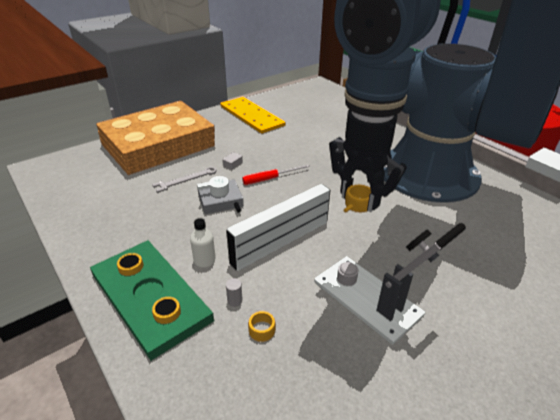

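The case is held level at (358,198), with its spout at (349,207), and the clamp is back. Next I carry it over the fence and measure the gauge from nearby.

```bash
cat > s6.py <<'E'
from h import *
from scipy.optimize import minimize
from scipy.spatial import cKDTree
np.set_printoptions(precision=3,suppress=True)
yaw=-.32; O=down(yaw+np.pi/2)
robot.line_to([590,-150,215],O,v=170)
o=robot.get_obs(); print(o['time_s'],o['force'],o['width'],o['position'])
im,d=grab_frame('wrist'); c=cam('wrist'); save('w2',im); np.savez('w2',im=im,d=d)
P=cloud('wrist',d,np.ones((420,560),bool),c); c0=np.array([543.,-235.])
P=P[np.hypot(*(P[:,:2]-c0).T)<75]; z=np.median(P[(P[:,2]>52)&(P[:,2]<68),2]); print('z',z)
Q=P[abs(P[:,2]-z)<5][:,:2]
def sd(p,c,yaw):
    d=p-c; e=np.array([np.cos(yaw),np.sin(yaw)]); a=d@e; b=d@[-e[1],e[0]]
    return np.minimum(np.hypot(a,b)-24,np.maximum(np.abs(b)-6,np.maximum(a-53,-a)))
G=np.stack(np.meshgrid(np.arange(470,640,1.),np.arange(-310,-160,1.)),-1).reshape(-1,2)
occ=cKDTree(Q).query(G)[0]<1.2
cost=lambda x:np.sum((1/(1+np.exp(np.clip(sd(G,x[:2],x[2]*.02),-30,30)))-occ)**2)
r=minimize(cost,[543,-235,-16],method='Nelder-Mead'); print(r.x[:2],r.x[2]*.02,r.fun,occ.sum(),len(Q))
E
python3 s6.py
```

```text
27.1 [ 0.12   0.286 -1.768] 48.01250551822419 [ 589.914 -149.433  215.12 ]
z 61.77786434809124
[ 542.79  -235.683] -0.32711269276934557 109.39798385950584 2294 2120
```

View pics/w2.png

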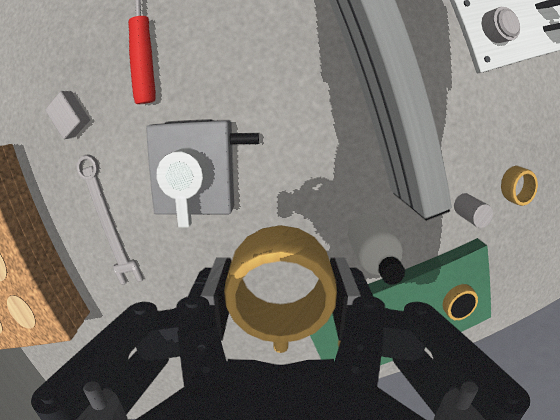

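Wrist view: the gauge head is at (180,173) with its tongue pointing down to (183,225). The case sits square in the fingers, centred at (281,285), with its spout straight at (280,345), in line with the tool.

```bash
cat > s7.py <<'E'
from fit import *
np.set_printoptions(precision=3,suppress=True)
full=np.ones((420,560),bool)
P=cloud('wrist',np.load('w2.npz')['d'],full); o=robot.get_obs(); T=o['position'][:2]
def rel(c,h=-.32): a=c-T; return np.array([np.cos(h)*a[0]+np.sin(h)*a[1],-np.sin(h)*a[0]+np.cos(h)*a[1]])
S=P[(np.hypot(*(P[:,:2]-T).T)<48)&(P[:,2]>205)&(P[:,2]<250)]; print(len(S),np.percentile(S[:,2],[1,50,90,99]))
try:
    f=fitcase(P,T,242.7); print('rel',rel(f[0]),f)
except Exception as e: print(e)
yaw=-.325; O=down(yaw+np.pi/2)
robot.line_to([542.8,-235.4,150],O,v=130)
robot.line_to([542.8,-235.4,90],v=80)
robot.hold(.3); o=robot.get_obs(); T=o['position'][:2]; print(o['time_s'],o['position'],o['eef_rot'],O,o['width'])
for n in('top','scene'):
    im,d=grab_frame(n); save('h_'+n,im); np.savez('h_'+n,im=im,d=d)
E
python3 s7.py
```

```text
10154 [217.852 239.095 244.637 249.072]
rel [-1.828  0.893] (array([ 588.51, -148.01]), 5343, np.float64(-0.23642733675564107), 516, np.float64(44.41899765773831))
29.4 [ 542.944 -235.47    90.279] [ 0.508  3.1   -0.   ] [0.508 3.1   0.   ] 47.66175420666108
```

```bash
cat > s8.py <<'E'
from fit import *
np.set_printoptions(precision=3,suppress=True)
def brass(im):
    h=cv2.cvtColor(im,cv2.COLOR_RGB2HSV); return (h[...,0]>12)&(h[...,0]<28)&(h[...,1]>110)&(h[...,2]>50)
im,d=grab_frame('wrist'); c=cam('wrist'); T=robot.get_obs()['position']
P=cloud('wrist',d,brass(im),c); a=P-T; h=-.325
L=np.c_[np.cos(h)*a[:,0]+np.sin(h)*a[:,1],-np.sin(h)*a[:,0]+np.cos(h)*a[:,1],a[:,2]]
L=L[(np.hypot(L[:,0],L[:,1])<50)&(L[:,2]>-5)&(L[:,2]<40)]
print(len(L),np.percentile(L[:,2],[1,50,90,99]))
r=np.hypot(L[:,0],L[:,1])
B=L[(L[:,2]<24)&(L[:,0]<30)]  # walls: inner r 20 / outer r 25
f=least_squares(lambda x:np.minimum(abs(np.hypot(B[:,0]-x[0],B[:,1]-x[1])-20),abs(np.hypot(B[:,0]-x[0],B[:,1]-x[1])-25)),[0,0],loss='soft_l1'); print('wall',f.x,f.cost/len(B))
top=L[L[:,2]>np.percentile(L[:,2],99)-3.5]; f2=least_squares(lambda x:np.maximum(abs(np.hypot(top[:,0]-x[0],top[:,1]-x[1])-22.5)-2.3,0),[0,0],loss='soft_l1'); print('rim',len(top),f2.x,top.min(0),top.max(0))
S=L[L[:,0]>29]; print('spout',len(S),S.mean(0) if len(S) else '',S.max(0) if len(S) else '')
for n in('top','scene'):
    z=np.load('h_'+n+'.npz'); P=cloud(n,z['d'],brass(z['im'])); a=P-T
    L=np.c_[np.cos(h)*a[:,0]+np.sin(h)*a[:,1],-np.sin(h)*a[:,0]+np.cos(h)*a[:,1],a[:,2]]; L=L[(np.hypot(L[:,0],L[:,1])<50)&(L[:,2]>-8)&(L[:,2]<36)]
    S=L[L[:,0]>29]; print(n,len(L),L.min(0),L.max(0),'spout',len(S),S.mean(0) if len(S) else '')
    B=L[(L[:,2]<24)&(L[:,0]<26)]
    if len(B)>20:
        f=least_squares(lambda x:np.hypot(B[:,0]-x[0],B[:,1]-x[1])-25,[0,0],loss='soft_l1'); print('outer',f.x)
im=np.load('h_scene.npz')['im']; save('hs',cv2.resize(im[110:260,140:340],None,fx=3,fy=3))
E
python3 s8.py
```

```text
7963 [ 2.953 23.571 29.236 30.013]
wall [-0.673  1.11 ] 0.07325346006566498
rim 3211 [-1.352  1.05 ] [-25.52  -22.791  26.516] [23.076 25.067 30.985]
spout 126 [38.173  1.109 14.395] [42.091  4.615 16.073]
top 81 [-26.031  -8.888   3.659] [-9.885 25.719 28.708] spout 0 
outer [-0.254  1.856]
scene 148 [-23.422 -22.674   1.494] [41.143 34.287 29.402] spout 13 [34.951  3.255  9.886]
outer [-1.032  1.81 ]
```

View pics/hs.png

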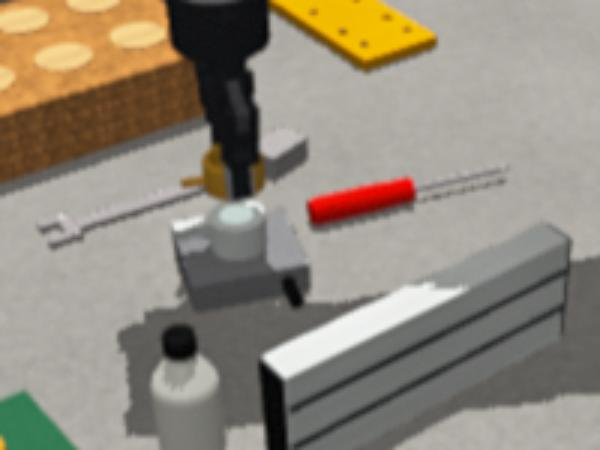

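The case hovers over the head, with the spout on the tongue's side. All three cameras put it about 1.2 mm too far along +y, so I'll correct that and descend.

```bash
cat > s9.py <<'E'
from h import *
np.set_printoptions(precision=3,suppress=True)
robot.line_to([543.2,-236.6,85],v=30); robot.line_to([543.2,-236.6,70.3],v=25,guard=8); robot.hold(.5)
o=robot.get_obs(); print(o['time_s'],o['position'],o['eef_rot'],o['width'],o['force'])
for n in('top','scene'):
    im,d=grab_frame(n); save('f_'+n,im); np.savez('h_'+n,im=im,d=d)
im,d=grab_frame('wrist'); save('f_w',im)
im=cv2.imread('pics/f_scene.png')[130:240,160:290]; a=cv2.resize(im,None,fx=3.5,fy=3.5)
cv2.imwrite('pics/fin.png',a)
E
python3 s9.py; python3 s8.py
```

```text
31.1167 [ 543.216 -236.595   70.324] [0.508 3.1   0.   ] 47.859032135538854 [ 0.488 -0.002 -1.212]
7962 [ 3.042 23.565 29.219 30.013]
wall [-0.699  1.118] 0.07624372269086097
rim 3224 [-1.409  1.058] [-25.216 -22.717  26.514] [23.328 25.052 30.868]
spout 126 [38.308  1.119 14.265] [42.485  4.637 15.905]
top 73 [-26.291  -5.604   4.756] [-10.457  25.487  28.494] spout 0 
outer [-0.173  2.204]
scene 144 [-23.433 -24.799   1.669] [41.674 26.151 27.251] spout 13 [35.332  2.523  9.729]
outer [-1.06   1.988]
```

View pics/fin.png

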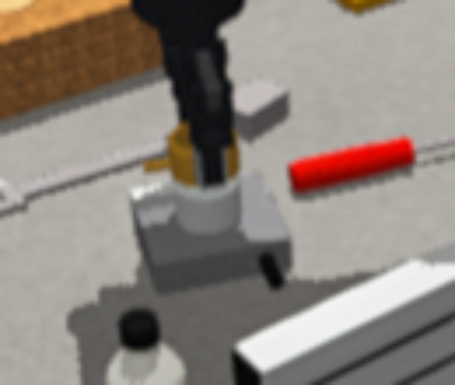

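View pics/f_w.png

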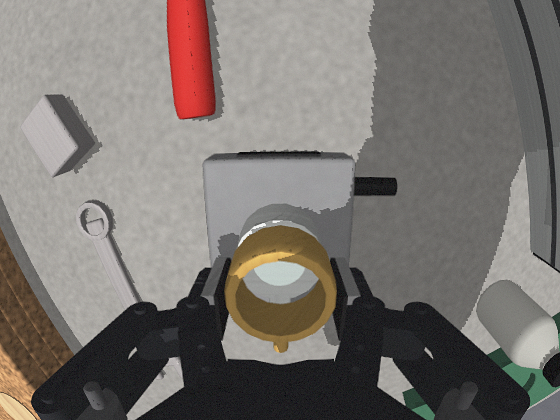

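The views agree: the ring is centred over the head (wrist about (281,285), foot centred on column 280), the spout is along the tongue, and there is a clear gap beneath the case.

```bash
python3 -c "
from plant import robot
robot.close_job()"
```

```text
the job is handed in; nothing more can be done
```

I handed the job in at about 32 s of robot time: the clamp was swung down onto the case and fully back, and the case is held level about 10 mm above the gauge head, centred to within about 1–2 mm by the cameras, with its spout along the tongue.

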